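Sweep brass discs through the gate into the slot

ROBOT

A 7-joint arm with a two-finger parallel gripper is mounted at the origin on the work surface. World frame = base frame: x ahead of the robot, y to its left, z up, the work surface at z = 0. Lengths are in m, angles in rad, forces in N, time in s.
With the tool pointing down it reaches from about 0.425 to 0.925 m from the base axis. Payload 6.8 kg.
Tool frame: the origin (TCP) lies midway between the tips of the shut fingers; the grasp point (between the pads) lies 19 mm behind it; z points along the fingers, y is the line along which they close (so a half turn about z gives the same grasp; the last joint's range is limited). The gripper opens to 85 mm and grips with 20 to 120 N. Pads are 22 mm wide; open, the fingers measure 114 mm over their backs; the gripper's body (76 mm by 85 mm) begins 54 mm behind the grasp point. The pads swing forward as they close: fully open they stand 13 mm farther back than shut.
Start: joints at [1.061, 0.477, 0.022, 1.555, -0.011, 1.109, -0.083], TCP at [0.264, -0.621, 0.231] pointing down, gripper open.
Joint ranges: [-2.96, 2.96], [-0.34, 2.1], [-1.41, 1.46], [0.24, 2.44], [-1.37, 4.51], [0.17, 1.92], [-2.96, 2.96]. Speed limits (rad/s): [2.39, 2.39, 3.14, 3.14, 3.14, 3.14, 3.14].

INTERFACE

Orientations are given as a rotation vector (axis times angle).
In Python, from bench import r gives the robot as it stands.
- The arm moves only by the tool servo_tool, never from a script. Its arguments are lists of equal length, an entry for each row: "turn": the turn, a rotation vector about the world's x, y, z in units of 5 degrees (1.0 is 5 degrees), a list of three; "slide": the shift along the world's x, y, z in units of 30 mm (1.0 is 30 mm), a list of three; "hand": the opening, from 0 (shut) to 1 (fully open). In form: {"turn": [[rx, ry, rz], ...], "slide": [[dx, dy, dz], ...], "hand": [hand, ...]}. A call has 1 to 8 rows; each row is the pose to reach, as a shift and turn from the pose commanded when the call began; what a row does not reach only later rows make up. A row lasts 1/8 s, in which the tool goes at most 62.5 mm and 10.7 degrees, less where a joint would pass 70% of its speed; a pose out of reach is approached as far as the arm can. A call with a gripper value outside its range is refused whole. The fingers move at their own pace and stop on an object; "squeeze" is the grip in N (left out, the last holds). Time passes only in rows, so rows that repeat a pose let the fingers close. It gives the time, the measured TCP pose, the force, the opening and the grip force at its end, in the units of the state.
- r.get_obs(): the state, without advancing time (a new reading comes with each control period).
- r.grab_frame(name): name is "scene" or "top"; returns (picture, depth): 420x560x3 uint8, red, green, blue; 420x560 float32, m along the optical axis (not along the pixel's ray), 0 where there is no reading.
- r.get_calibration(name): a dict with "fovy" (degrees; the focal length in pixels is half the picture's height over the tangent of half this angle, whatever the lens; pixels are square), "cx", "cy" (the principal point, pixels), "R" (3x3) and "t" (3): a world point X has camera coordinates R X + t. Camera axes: x right, y down, z forward; pixel columns grow to the right and rows downward; lengths in m; the calibration is good to about 2 mm. A picture is of the moment at which its call begins. get_calibration takes no time and is no camera call.
- r.hand_in(): hands the job in; it is judged then, once.
The state is a dict: "clock": time; "joints": joint angles; "qvel": joint speeds; "tau": joint torques, N m; "tcp_pos": TCP position; "orientation": TCP orientation; "contact_force": force on the tool from outside, world axes, zero at the start; "moment": the same for the moment, N m; "grip_width": finger opening in m; "gripper_force": force on a finger pad.
Only numpy, scipy, OpenCV 4.12 (cv2) and the standard library are available. Lean on these libraries where they do the work, as an engineer would, in place of code of your own. Each camera call takes 0.05 s, during which the arm holds its last target. There are 200 camera calls.

TASK

Sweep the three brass discs on the sorting tray through the narrow gate in the steel cross wall, one after another, so that each drops into the slot behind it before the next one goes through. Push them along the tray with the closed fingertips and do not lift them; leave the steel post on the tray and the things around the tray where they stand.

Things in the scene. Friction and masses are not known exactly. Their poses are not given: they have to be found in the camera images.
- tray: Fixed wooden sorting tray with a grey deck, 278 mm long (its x) and 252 mm wide (its y). Origin: underside, on the bench; z up. The flat deck is 60 mm above the bench and spans x -150 to +65, y -120 to +120 mm. Wooden rims 6 mm thick stand 16 mm above the deck all round (tops 76 mm above the bench). A thin steel cross wall (x 65 to 70 mm, also 16 mm above the deck) closes the +x end of the deck except for the gate in its middle. Behind the wall is the slot.
- gate (a point): Middle of the gate at deck height: a 36 mm wide gap in the 5 mm thick steel cross wall, centred on tray y = 0 at tray x = 67.5 mm. Discs go through along the tray's +x. The deck ends and the slot begins at the back face of the wall, tray x = 70 mm; a disc tips into the slot when its middle is past that edge.
- slot (a point): Middle of the slot's mouth at deck height: an open square pocket 46 x 46 mm, tray x 70 to 116, y -23 to +23 mm, 52 mm deep below the deck, with a black rubber bottom.
- post: Steel post 20 mm in diameter with a 12 mm neck, 34 mm tall, 60 g, standing loose on the deck in a rear corner far from the gate. Origin: middle of its underside. Leave it.
- glue: White glue bottle, 48 mm in diameter, about 120 mm tall, standing on the bench beyond the tray's rear (-x) end. Origin: underside. Leave it.
- tape: Roll of paper tape lying flat, 90 mm in diameter, 22 mm tall, on the bench beyond the tray's rear (-x) end, beside the bottle. Origin: underside. Leave it.
- driver: Screwdriver, roughly 200 mm long and 30 mm thick, lying on the bench across the slot end, beyond the tray's +x side. Leave it.
- disc_a_center (a point): Middle of one of three equal brass discs, 26 mm in diameter, 8 mm thick, 25 to 50 g, with a small drill mark on top; it lies flat and loose on the deck, its middle 4 mm above the deck.
- disc_a: The same disc; origin: middle of its underside.
- disc_b_center (a point): Middle of one of three equal brass discs, 26 mm in diameter, 8 mm thick, 25 to 50 g, with a small drill mark on top; it lies flat and loose on the deck, its middle 4 mm above the deck.
- disc_b: The same disc; origin: middle of its underside.
- disc_c_center (a point): Middle of one of three equal brass discs, 26 mm in diameter, 8 mm thick, 25 to 50 g, with a small drill mark on top; it lies flat and loose on the deck, its middle 4 mm above the deck.
- disc_c: The same disc; origin: middle of its underside.
Things that resemble listed ones, but are neither listed nor needed, are in the scene too. What is shaped like the disc_c but black or pink is not meant. There is more than one size of the post; the one meant has the size given above.

How it is judged:
By the outcome, as a careful person would: the job done as asked, in the order asked, and still so for the second after the job is handed in, with the robot touching nothing.
It also fails if it takes over 61 s, if anything falls off the work surface, if the arm or the gripper's body presses on something with over 40 N, if the wrist force passes 120 N, or if a joint passes its speed limit or range.

## Working session

There is one attempt and no reset: what is moved stays moved. The work goes in short steps, Python scripts to look and compute and a tool call to move; the robot and the scene stay as the last step left them, time stands still between calls to the robot, and variables do not carry over. Pictures are saved under pics/ and viewed, at most 14 in all, crops included, and the job is handed in when it is done.

Besides the shell and the picture viewer there is one more tool, called after "Request:" as a command line: name --argument value ..., lists and objects as JSON in quotes. servo_tool: Moves the arm, as the interface text tells. Its arguments: {"type":"object","properties":{"turn":{"type":"array"},"slide":{"type":"array"},"hand":{"type":"array"},"squeeze":{"type":"number"}},"required":["turn","slide","hand"]}

```bash
mkdir -p pics; cat > h.py <<'E'
import numpy as np,cv2
from bench import r
def snap(cam,name,crop=None,scale=1):
    p,d=r.grab_frame(cam); np.savez('last_%s.npz'%cam,p=p,d=d)
    q=p[...,::-1]
    if crop: q=q[crop[1]:crop[3],crop[0]:crop[2]]
    cv2.imwrite('pics/'+name,cv2.resize(q,None,fx=scale,fy=scale,interpolation=cv2.INTER_CUBIC)); return p,d
def ray(cam,u,v,z):
    c=r.get_calibration(cam); f=210/np.tan(np.radians(c['fovy'])/2)
    R=np.array(c['R']);t=np.array(c['t']); o=-R.T@t
    d=R.T@np.array([(u-c['cx'])/f,(v-c['cy'])/f,1]); return o+d*(z-o[2])/d[2]
E
python3 -c "
from h import *
snap('top','t1.png',None,1.4);snap('scene','s1.png',None,1.4)
for c in('top','scene'):print(r.get_calibration(c))
print(r.get_obs())"
```

```text
{'fovy': 48.70652871239976, 'cx': 284.4490927443534, 'cy': 213.08955585875484, 'R': array([[ 0.00393834, -0.99939038,  0.03468932],
       [-0.98836967, -0.00916376, -0.151794  ],
       [ 0.15201935, -0.03368806, -0.98780324]]), 't': array([0.05147743, 0.62800251, 0.83274766])}
{'fovy': 45.28933126122224, 'cx': 279.40869273532627, 'cy': 209.3649707789616, 'R': array([[-5.80420806e-02,  9.98314103e-01, -2.63485487e-04],
       [ 7.98428858e-01,  4.62622929e-02, -6.00309219e-01],
       [-5.99284970e-01, -3.50535705e-02, -7.99767949e-01]]), 't': array([-0.05025212, -0.42359404,  1.49306085])}
{'clock': 0.1, 'joints': array([ 1.06089075,  0.47777889,  0.02231383,  1.5563475 , -0.0115094 ,
        1.10928537, -0.08312993]), 'qvel': array([-0.00100782, -0.00166442, -0.00239667, -0.00233571, -0.00234546,
        0.00011955,  0.00014036]), 'tau': array([ 5.19158668e-03, -5.97754633e+01,  1.61422916e+00, -2.81951523e+01,
        1.28692389e-02,  5.05630887e-03,  1.40993299e-05]), 'tcp_pos': array([ 0.26378031, -0.62074683,  0.2303833 ]), 'orientation': array([-3.07680058e+00, -6.26609261e-01,  6.88042786e-04]), 'contact_force': array([-0.23078341, -0.16972627,  0.25931224]), 'moment': array([0.01889822, 0.01271427, 0.0149279 ]), 'gripper_force': 0.0, 'grip_width': 0.0853924629328619}
```

View pics/t1.png

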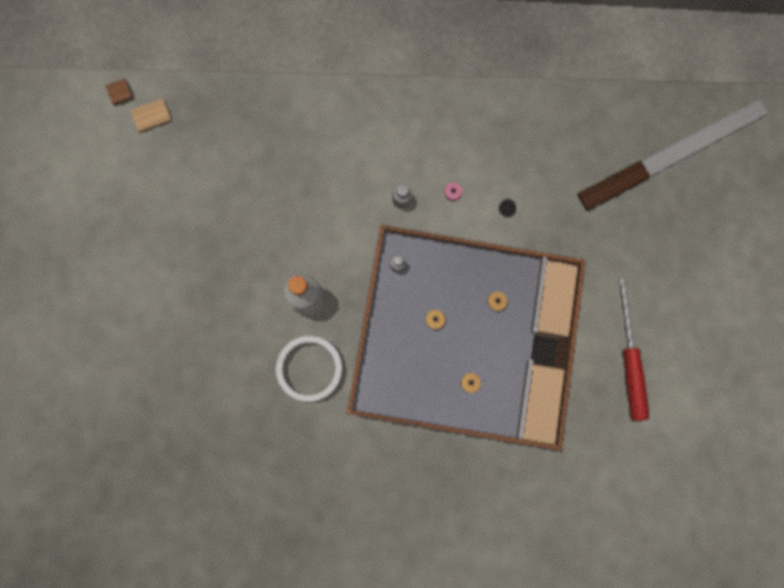

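View pics/s1.png

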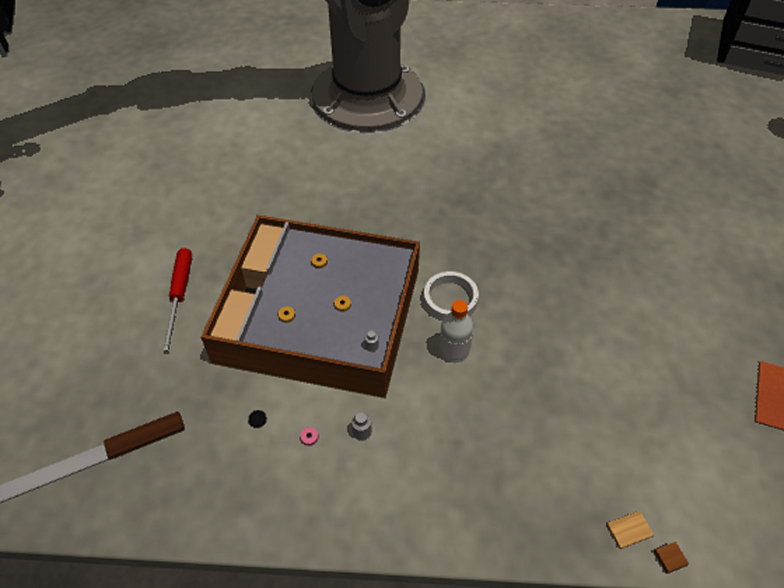

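The top view shows the brass discs at (435,319), (498,301) and (471,383), the gate near (536,348) and the post at (398,264). The screwdriver, bottle and tape are clear of the tray. I'll enlarge the tray area next.

```bash
python3 -c "
from h import *
p=np.load('last_top.npz')['p'];q=p[155:325,240:425,::-1]
cv2.imwrite('pics/t2.png',cv2.resize(q,None,fx=3.5,fy=3.5,interpolation=cv2.INTER_CUBIC))
h=cv2.cvtColor(p,cv2.COLOR_RGB2HSV)
m=cv2.inRange(h,(14,150,120),(30,255,255)); n,l,s,c=cv2.connectedComponentsWithStats(m)
for i in range(1,n):
  if s[i][4]>25: print(s[i],c[i],ray('top',*c[i],0.068)[:2])
for u,v in [(383,227),(584,260),(562,448),(350,412)]: print(ray('top',u/1.4,v/1.4,0.076)[:2])
"
```

```text
[0.71903946 0.07725888]
[ 0.67725806 -0.19132807]
[ 0.43197658 -0.15317654]
[0.47634764 0.11740353]
```

View pics/t2.png

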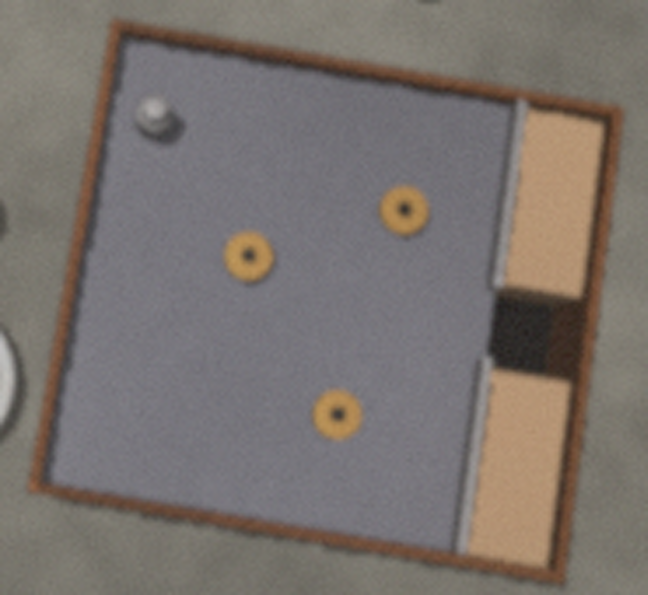

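```bash
cat >> h.py <<'E'
def px(u,v,z,k=3.5): return ray('top',240+(u+.5)/k-.5,155+(v+.5)/k-.5,z)[:2]
C=[px(*c,.076) for c in [(116,20),(621,108),(563,582),(33,490)]]
L=np.array([[-156,126],[122,126],[122,-126],[-156,-126]])/1000
W=np.array(C); lc=L-L.mean(0); wc=W-W.mean(0)
th=np.arctan2((lc[:,0]*wc[:,1]-lc[:,1]*wc[:,0]).sum(),(lc*wc).sum())
Rt=np.array([[np.cos(th),-np.sin(th)],[np.sin(th),np.cos(th)]]); T=W.mean(0)-Rt@L.mean(0)
def tow(x,y): return Rt@np.array([x,y])/1000+T
def tot(w): return Rt.T@(np.array(w)-T)*1000
E
python3 -c "
from h import *
np.set_printoptions(precision=4,suppress=True)
print(np.degrees(th),T,(W-(L@Rt.T+T))*1000)
for n,q in dict(A=(249,256),B=(405,210),C=(338,414)).items(): w=px(*q,.068);print(n,w,tot(w))
for q in[(497,288),(487,358)]:print('gate',tot(px(*q,.076)))
print('post',tot(px(155,112,.094)))
print('gate',tow(67.5,0)); from scipy.spatial.transform import Rotation as Ro
print(Ro.from_rotvec(r.get_obs()['orientation']).as_matrix())
"
```

```text
-99.3492962890776 [ 0.5738 -0.053 ] [[-1.0071 -1.7197]
 [-0.6251  2.6292]
 [ 0.7163  1.4531]
 [ 0.9158 -2.3626]]
A [0.5974 0.0076] [-63.6222  13.4999]
B [ 0.6227 -0.0756] [14.3811 51.9703]
C [ 0.515  -0.0385] [ -4.7916 -60.3486]
gate [66.7321 17.9528]
gate [ 66.4899 -19.1611]
post [-125.303    75.7046]
gate [ 0.5628 -0.1196]
[[ 0.9204  0.3911 -0.0008]
 [ 0.3911 -0.9204  0.0015]
 [-0.0001 -0.0017 -1.    ]]
```

```bash
cat >> h.py <<'E'
def need(x,y,z=None):
    o=r.get_obs(); p=o['tcp_pos']; w=tow(x,y); d=[*(w-p[:2]),(z-p[2]) if z else 0]
    print((x,y),'slide',np.round(np.array(d)/.03,2))
E
python3 -c "
from h import *
need(-63.6,55,.15);print(80.65-np.degrees(np.arctan2(.3911,.9204)))"
```

```text
(-63.6, 55) slide [12.49 20.72 -2.68]
57.628198990890226
```

Request:
servo_tool --turn '[[0,0,2],[0,0,4],[0,0,6],[0,0,7.5],[0,0,9],[0,0,10.5],[0,0,11.53],[0,0,11.53]]' --slide '[[1,1.6,0],[2,3.3,0],[3,5,0],[4,6.6,0],[5,8.3,0],[6,10,0],[7,11.6,0],[8,13.3,0]]' --hand '[0,0,0,0,0,0,0,0]'

```text
clock: 1.1
tcp_pos: [0.5044, -0.2209, 0.2311]
orientation: [-2.394, -2.034, 0.0]
contact_force: [0.7, 0.1, 0.7]
grip_width: 0.0003
gripper_force: 0.0
```

Request:
servo_tool --turn '[[0,0,0],[0,0,0],[0,0,0],[0,0,0],[0,0,0],[0,0,0],[0,0,0],[0,0,0]]' --slide '[[1,1.6,-0.5],[2,3.3,-1],[3,5,-1.5],[4,6.6,-2],[4.49,7.42,-2.68],[4.49,7.42,-2.68],[4.49,7.42,-2.68],[4.49,7.42,-2.68]]' --hand '[0,0,0,0,0,0,0,0]'

```text
clock: 2.1
tcp_pos: [0.6387, -0.0016, 0.1516]
orientation: [2.396, 2.03, -0.0]
contact_force: [0.2, -0.5, 0.4]
grip_width: 0.0
gripper_force: 0.0
```

```bash
python3 -c "
from h import *
need(-63.6,55,.064);from scipy.spatial.transform import Rotation as Ro
o=r.get_obs();print(o['clock'],o['tcp_pos'],o['joints'],o['grip_width']);print(Ro.from_rotvec(o['orientation']).as_matrix().round(4), [-.1625,-.9867])
snap('top','t3.png',(240,155,425,325),3.5)"
```

```text
(-63.6, 55) slide [-0.01  0.08 -2.92]
2.1 [ 0.63866803 -0.00164519  0.15162354] [ 0.19629553  0.52944444 -0.40098289  1.69850079  0.2439953   0.96242787
 -0.46094477] 3.26973701711844e-05
[[ 1.645e-01  9.864e-01  8.000e-04]
 [ 9.864e-01 -1.645e-01 -1.000e-03]
 [-9.000e-04  1.000e-03 -1.000e+00]] [-0.1625, -0.9867]
```

View pics/t3.png

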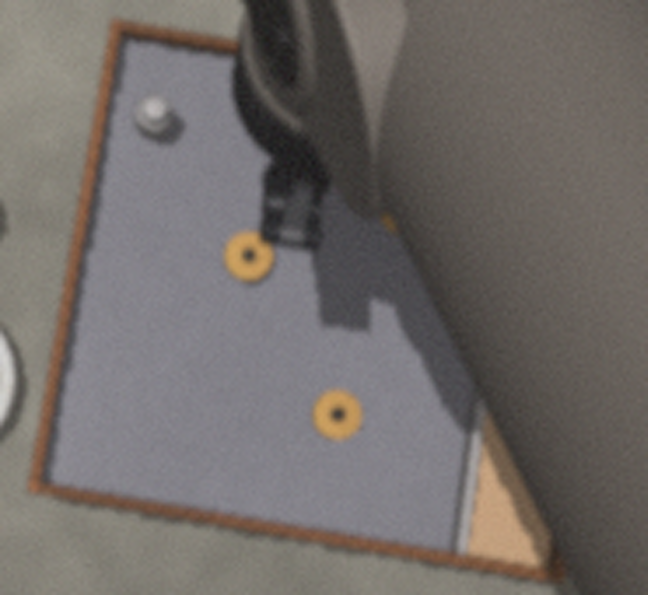

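The frame shows the hand above the deck, upper left of centre. Discs A (249,256) and C (338,414) are unmoved, and the arm hides B and the gate. I'll lower the hand beside A and nudge it sideways.

Request:
servo_tool --turn '[[0,0,0],[0,0,0],[0,0,0],[0,0,0]]' --slide '[[0,0.08,-1.2],[0,0.08,-2.4],[0,0.08,-2.9],[0,0.08,-2.9]]' --hand '[0,0,0,0]'

```text
clock: 2.65
tcp_pos: [0.6383, 0.0021, 0.0636]
orientation: [-2.395, -2.032, 0.002]
contact_force: [0.0, -0.1, 0.8]
grip_width: -0.0001
gripper_force: 0.0
```

Request:
servo_tool --turn '[[0,0,0],[0,0,0],[0,0,0],[0,0,0],[0,0,0],[0,0,0]]' --slide '[[-0.2,0.03,0],[-0.4,0.07,0],[-0.6,0.1,0],[-0.75,0.12,0],[-0.86,0.14,0],[-0.86,0.14,0]]' --hand '[0,0,0,0,0,0]'

```text
clock: 3.4
tcp_pos: [0.6127, 0.007, 0.0639]
orientation: [-2.395, -2.034, 0.0]
contact_force: [-0.2, -0.3, 0.0]
grip_width: -0.0002
gripper_force: 0.0
```

```bash
python3 -c "
from h import *
o=r.get_obs();print(o['tcp_pos'],tot(o['tcp_pos'][:2]))
snap('top','t4.png',(240,155,425,325),3.5)"
```

```text
[0.61269241 0.00700957 0.06394159] [-65.5235731  28.6447248]
```

View pics/t4.png

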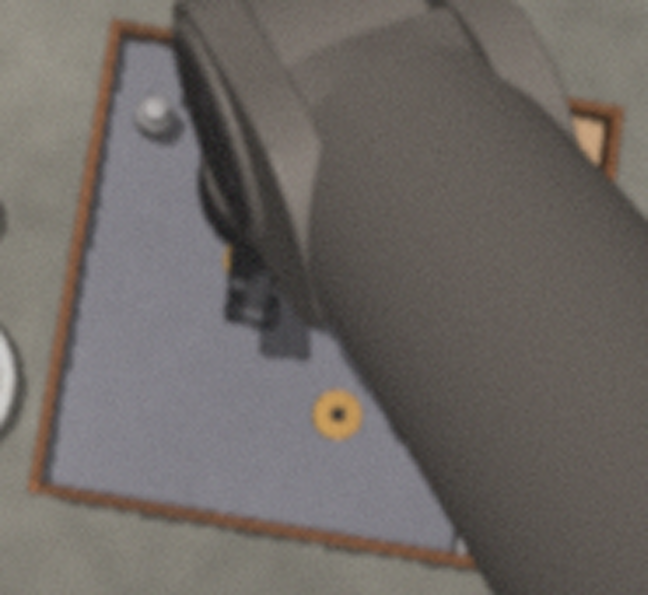

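```bash
cat >> h.py <<'E'
def proj(cam,X):
    c=r.get_calibration(cam); f=210/np.tan(np.radians(c['fovy'])/2); q=np.array(c['R'])@X+c['t']
    return np.array([f*q[0]/q[2]+c['cx'],f*q[1]/q[2]+c['cy']])
E
python3 -c "
from h import *
p=np.array([.6127,.007,.064])
for z in(.064,.09,.14,.2): p[2]=z; print(z,(proj('top',p)-[240,155])*3.5, proj('scene',p))
d=np.load('last_top.npz')['d']
for u,v in[(250,280),(250,310),(240,290),(215,200),(285,345),(228,258)]: print(u,v,d[155+int(v/3.5),240+int(u/3.5)])
print(d[155+60,240+40])
snap('scene','s4.png',(150,140,310,260),5)"
```

```text
0.064 [248.04672227 227.13020779] [242.47014768 222.25235265]
0.09 [252.63539463 220.2022894 ] [241.73788923 215.04990473]
0.14 [262.30114708 205.60906094] [240.24526077 200.36850543]
0.2 [275.63103347 185.48377028] [238.29093057 181.14583694]
250 280 0.7520375
250 310 0.76078176
240 290 0.76701266
215 200 0.6521108
285 345 0.8573945
228 258 0.80677825
0.86390847
```

View pics/s4.png

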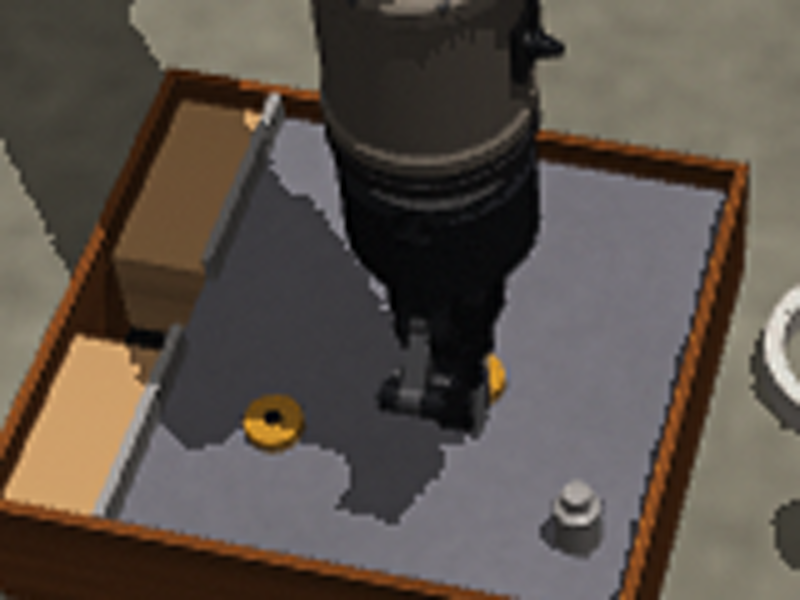

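The scene view shows the fingertips at about (470,420). A is barely moved behind them at (480,378), so the shut tips are thinner than I assumed. I'll push a bit further, back off and measure A.

Request:
servo_tool --turn '[[0,0,0],[0,0,0],[0,0,0],[0,0,0],[0,0,0],[0,0,0],[0,0,0]]' --slide '[[-0.16,0.025,0],[-0.32,0.05,0],[-0.32,0.05,0],[-0.1,0.02,0],[0.85,-0.1,1],[1,-0.1,2.5],[1,-0.1,2.5]]' --hand '[0,0,0,0,0,0,0]'

```text
clock: 4.38
tcp_pos: [0.6466, 0.0043, 0.1429]
orientation: [2.392, 2.03, 0.01]
contact_force: [0.6, -1.2, 0.8]
grip_width: -0.0002
gripper_force: 0.0
```

```bash
cat >> h.py <<'E'
def discs():
    p,d=r.grab_frame('top'); np.savez('last_top.npz',p=p,d=d)
    a=p[155:325,240:425].astype(int); m=((a[...,0]-a[...,2]>70)&(a[...,0]>150)&(a[...,1]-a[...,2]>35)).astype(np.uint8)
    m=cv2.morphologyEx(m,cv2.MORPH_CLOSE,np.ones((5,5)))
    n,l,s,c=cv2.connectedComponentsWithStats(m)
    for i in range(1,n):
        if s[i][4]>25: print('disc',s[i][2:],tot(ray('top',c[i][0]+240,c[i][1]+155,.068)[:2]).round(1))
E
python3 -c "
from h import *
o=r.get_obs();print(o['tcp_pos'],tot(o['tcp_pos'][:2]));discs()"
```

```text
[0.64660096 0.00425609 0.14292909] [-68.31521018  62.55015535]
disc [ 14  13 130] [-63.9   0.3]
disc [ 13  13 136] [ -5.2 -60.6]
```

```bash
python3 -c "
from h import *
need(-98,0.3,.0635)
print([list(np.round(Rt@[k*.012/.03,0],3)) for k in range(1,9)])"
```

```text
(-98, 0.3) slide [-1.82  1.32 -2.57]
[[np.float64(-0.065), np.float64(-0.395)], [np.float64(-0.13), np.float64(-0.789)], [np.float64(-0.195), np.float64(-1.184)], [np.float64(-0.26), np.float64(-1.579)], [np.float64(-0.325), np.float64(-1.973)], [np.float64(-0.39), np.float64(-2.368)], [np.float64(-0.455), np.float64(-2.763)], [np.float64(-0.52), np.float64(-3.157)]]
```

Request:
servo_tool --turn '[[0,0,0],[0,0,0],[0,0,0],[0,0,0],[0,0,0],[0,0,0]]' --slide '[[-0.5,1.32,0],[-1.82,1.32,0],[-1.82,1.32,-1],[-1.82,1.32,-2],[-1.82,1.32,-2.57],[-1.82,1.32,-2.57]]' --hand '[0,0,0,0,0,0]'

```text
clock: 5.18
tcp_pos: [0.5879, 0.0436, 0.0611]
orientation: [-2.394, -2.033, 0.002]
contact_force: [0.8, -0.0, 0.7]
grip_width: -0.0
gripper_force: 0.0
```

```bash
python3 -c "
from h import *
o=r.get_obs();print(o['tcp_pos'],tot(o['tcp_pos'][:2]));need(-98,0.3,.0635);discs()"
```

```text
[0.58787512 0.04362817 0.06108712] [-97.62410787  -1.79169337]
(-98, 0.3) slide [0.07 0.   0.08]
disc [ 15  24 105] [100.8  89. ]
disc [17 10 72] [88.9 50. ]
```

Request:
servo_tool --turn '[[0,0,0],[0,0,0],[0,0,0],[0,0,0],[0,0,0],[0,0,0],[0,0,0],[0,0,0]]' --slide '[[0.07,0,0.08],[0.04,-0.2,0.08],[-0.025,-0.595,0.08],[-0.09,-0.99,0.08],[-0.155,-1.384,0.08],[-0.22,-1.779,0.08],[-0.285,-2.173,0.08],[-0.35,-2.568,0.08]]' --hand '[0,0,0,0,0,0,0,0]'

```text
clock: 6.22
tcp_pos: [0.5776, -0.0343, 0.0642]
orientation: [-2.395, -2.033, 0.0]
contact_force: [-0.4, -0.2, -0.8]
grip_width: 0.0004
gripper_force: 0.1
```

```bash
python3 -c "
from h import *
o=r.get_obs();print(o['tcp_pos'],tot(o['tcp_pos'][:2]));need(58,0,.0635);snap('scene','s5.png',(150,140,310,260),5)"
```

```text
[ 0.57763483 -0.03434731  0.06420442] [-19.02086857   0.77138618]
(58, 0) slide [-0.44 -2.53 -0.02]
```

View pics/s5.png

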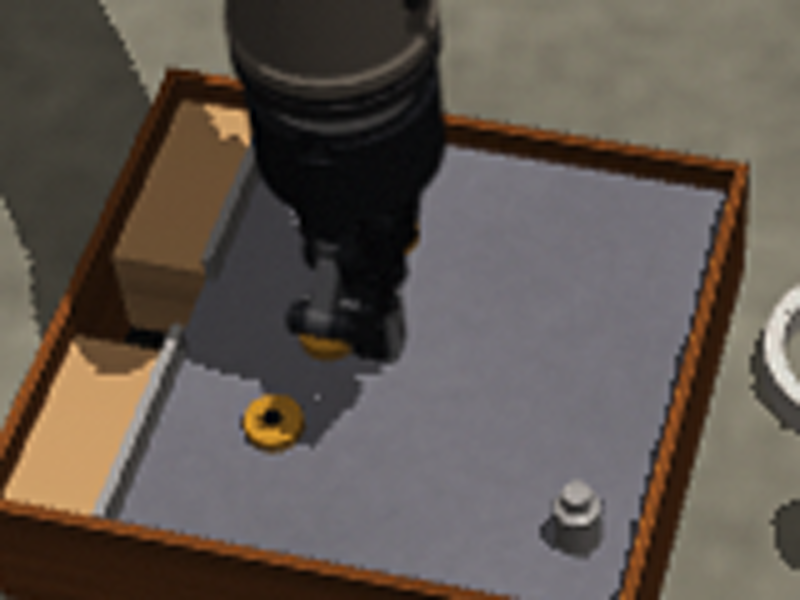

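The scene view shows disc A peeking out ahead of the fingertips, lower edge at (326,357). I'll check its lateral position before the gate.

```bash
python3 -c "
from h import *
for u,v in[(273,418),(326,326),(326,354)]: print(tot(ray('scene',150+u/5-.4,140+v/5-.4,.068)[:2]))
for y in(-4,0,4):
  for x in (4,): w=tow(x,y-0);e=tow(x,y+13);print(y,(proj('scene',[*w,.068])-[150,140])*5+2,(proj('scene',[*e,.060])-[150,140])*5+2)
w=tow(14.4,52+13);print((proj('scene',[*w,.060])-[150,140])*5+2)"
```

```text
[12.0880835 51.5386308]
[ 4.6242647  -0.51459804]
[ 0.13304876 14.10002201]
-4 [329.72047927 320.06570043] [322.83446475 354.28520126]
0 [327.02509382 327.16425633] [320.12137322 361.46476622]
4 [324.31817448 334.29318782] [317.39665914 368.67508755]
[260.29893478 453.22952986]
```

Request:
servo_tool --turn '[[0,0,0],[0,0,0],[0,0,0],[0,0,0],[0,0,0],[0,0,0],[0,0,0],[0,0,0]]' --slide '[[-0.065,-0.36,0],[-0.13,-0.72,0],[-0.195,-1.1,0],[-0.26,-1.46,0],[-0.325,-1.82,0],[-0.38,-2.17,0],[-0.44,-2.53,0],[-0.44,-2.53,0]]' --hand '[0,0,0,0,0,0,0,0]'

```text
clock: 7.28
tcp_pos: [0.5643, -0.1108, 0.0641]
orientation: [2.396, 2.031, -0.001]
contact_force: [-0.1, -0.8, 0.2]
grip_width: -0.0001
gripper_force: 0.0
```

```bash
python3 -c "
from h import *
o=r.get_obs();print(o['tcp_pos'],tot(o['tcp_pos'][:2]));need(14.4,90,.13);snap('scene','s6.png',(150,140,310,260),5)"
```

```text
[ 0.56428824 -0.11084237  0.06411574] [5.86262441e+01 2.89217070e-02]
(14.4, 90) slide [3.2  0.97 2.2 ]
```

View pics/s6.png

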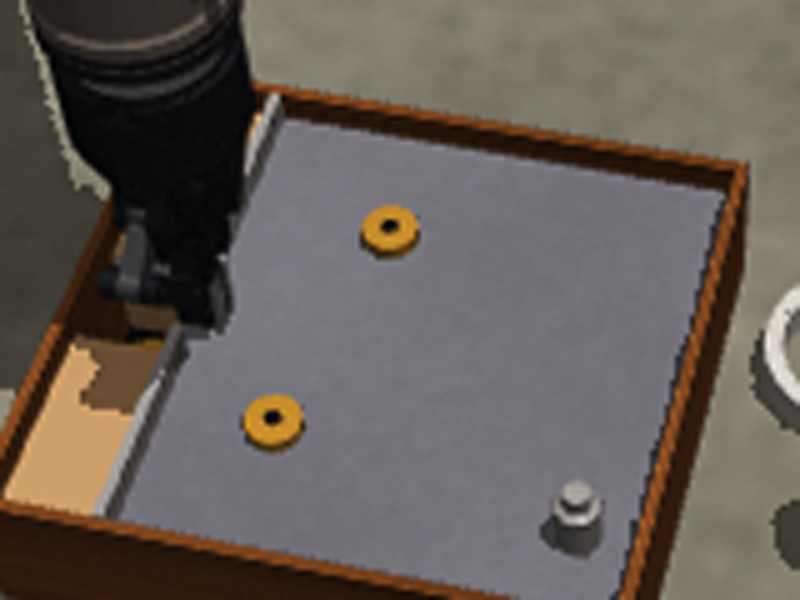

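The slot shows brass at (150,343), B is at (273,418), C is at (390,230) and the post hasn't moved. A went through and dropped. Next I'll back out and go to the far side of B.

Request:
servo_tool --turn '[[0,0,0],[0,0,0],[0,0,0],[0,0,0],[0,0,0],[0,0,0],[0,0,0],[0,0,0]]' --slide '[[0.06,0.35,0],[0.1,0.6,1.6],[1.5,0.8,2.0],[3.0,1.0,2.0],[3.0,1.0,2.0],[3.0,1.0,1.0],[3.0,1.0,0],[3.0,1.0,0]]' --hand '[0,0,0,0,0,0,0,0]'

```text
clock: 8.32
tcp_pos: [0.6531, -0.0782, 0.0626]
orientation: [-2.391, -2.033, 0.003]
contact_force: [-0.3, -0.3, 1.1]
grip_width: 0.0001
gripper_force: 0.0
```

```bash
python3 -c "
from h import *
o=r.get_obs();print(o['tcp_pos'],tot(o['tcp_pos'][:2]));need(14.4,18.7,.0638);discs()"
```

```text
[ 0.65308474 -0.07818547  0.06260352] [11.97790742 82.34067226]
(14.4, 18.7) slide [-2.11  0.26  0.04]
disc [ 5 11 39] [ 6.8 49.8]
disc [10 11 64] [80.1 -8.8]
disc [ 18  23 175] [ 89.1 -50. ]
disc [ 13  13 136] [ -5.2 -60.6]
```

Request:
servo_tool --turn '[[0,0,0],[0,0,0],[0,0,0],[0,0,0],[0,0,0],[0,0,0],[0,0,0],[0,0,0]]' --slide '[[-0.2,-0.04,0.04],[-0.53,0.01,0.04],[-0.87,0.06,0.04],[-1.2,0.12,0.04],[-1.53,0.17,0.04],[-1.85,0.22,0.04],[-2.11,0.26,0.04],[-2.11,0.26,0.04]]' --hand '[0,0,0,0,0,0,0,0]'

```text
clock: 9.38
tcp_pos: [0.5906, -0.0715, 0.0653]
orientation: [-2.394, -2.033, 0.001]
contact_force: [-0.3, -0.9, -0.1]
grip_width: 0.0003
gripper_force: 0.0
```

```bash
python3 -c "
from h import *
o=r.get_obs();print(o['tcp_pos'],tot(o['tcp_pos'][:2]));need(-22,60,.12);need(-22,0,.0638)"
```

```text
[ 0.59055481 -0.07153149  0.06534   ] [15.57048677 19.56041212]
(-22, 60) slide [1.53 1.02 1.82]
(-22, 0) slide [-0.44  1.34 -0.05]
```

Request:
servo_tool --turn '[[0,0,0],[0,0,0],[0,0,0],[0,0,0],[0,0,0],[0,0,0],[0,0,0],[0,0,0]]' --slide '[[0.4,-0.06,0],[0.5,0.2,1.2],[0.2,1.5,1.2],[-0.35,1.87,1.2],[-0.35,1.87,1.2],[-0.35,1.87,0.5],[-0.35,1.87,-0.05],[-0.35,1.87,-0.05]]' --hand '[0,0,0,0,0,0,0,0]'

```text
clock: 10.38
tcp_pos: [0.5802, -0.0163, 0.0623]
orientation: [-2.394, -2.031, 0.004]
contact_force: [-0.4, -0.1, -0.5]
grip_width: 0.0004
gripper_force: 0.0
```

```bash
cat >> h.py <<'E'
def sdiscs():
    p,d=r.grab_frame('scene'); np.savez('last_scene.npz',p=p,d=d)
    h=cv2.cvtColor(p[140:260,150:310],cv2.COLOR_RGB2HSV); m=cv2.inRange(h,(15,170,70),(32,255,255))
    m=cv2.morphologyEx(m,cv2.MORPH_CLOSE,np.ones((3,3)))
    n,l,s,c=cv2.connectedComponentsWithStats(m)
    for i in range(1,n):
        if s[i][4]>10: print('sdisc',s[i],tot(ray('scene',s[i][0]+150+(s[i][2]-1)/2,s[i][1]+140+(s[i][3]-1)/2,.064)[:2]).round(1))
E
python3 -c "
from h import *
o=r.get_obs();print(o['tcp_pos'],tot(o['tcp_pos'][:2]));need(-38,0,.0638);need(58,0,.0638);sdiscs()
p=np.load('last_scene.npz')['p'][140:260,150:310,::-1];cv2.imwrite('pics/s7.png',cv2.resize(p,None,fx=5,fy=5))"
```

```text
[ 0.58024041 -0.01628442  0.06231679] [-37.26710288   0.40798413]
(-38, 0) slide [-0.01  0.03  0.05]
(58, 0) slide [-0.53 -3.13  0.05]
sdisc [56 61 11  9 78] [13.9 -1. ]
```

View pics/s7.png

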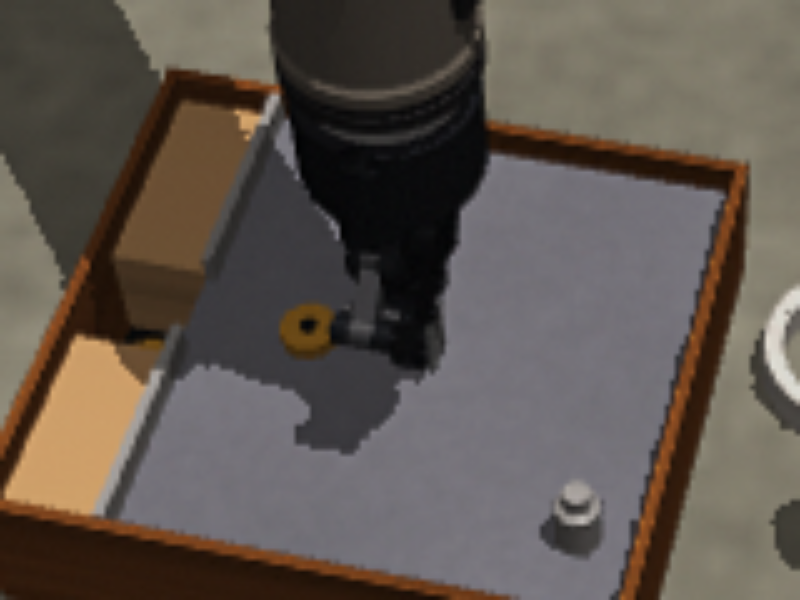

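B is at (307,327), which is on the gate line within about 1 mm, and A is visible low in the slot at (148,342). Now I'll push B through.

Request:
servo_tool --turn '[[0,0,0],[0,0,0],[0,0,0],[0,0,0],[0,0,0],[0,0,0],[0,0,0],[0,0,0]]' --slide '[[-0.03,-0.15,0.05],[-0.12,-0.65,0.05],[-0.2,-1.15,0.05],[-0.28,-1.65,0.05],[-0.36,-2.15,0.05],[-0.45,-2.65,0.05],[-0.53,-3.13,0.05],[-0.53,-3.13,0.05]]' --hand '[0,0,0,0,0,0,0,0]'

```text
clock: 11.42
tcp_pos: [0.5641, -0.1116, 0.0651]
orientation: [2.397, 2.03, -0.002]
contact_force: [-0.1, 0.2, -1.3]
grip_width: -0.0
gripper_force: 0.0
```

```bash
python3 -c "
from h import *
o=r.get_obs();print(o['tcp_pos'],tot(o['tcp_pos'][:2]));need(-5,-92,.0638);sdiscs()"
```

```text
[ 0.56412356 -0.11163208  0.06506436] [ 5.94322231e+01 -5.27646713e-03]
(-5, -92) slide [-2.68  2.62 -0.04]
sdisc [72 41 11 10 80] [ -4.8 -61.9]
```

Request:
servo_tool --turn '[[0,0,0],[0,0,0],[0,0,0],[0,0,0],[0,0,0],[0,0,0],[0,0,0],[0,0,0]]' --slide '[[0.06,0.35,0],[0.1,0.7,1.6],[-0.9,1.6,2.0],[-1.9,2.5,2.0],[-2.68,2.62,2.0],[-2.68,2.62,1.6],[-2.68,2.62,0.3],[-2.68,2.62,0]]' --hand '[0,0,0,0,0,0,0,0]'

```text
clock: 12.48
tcp_pos: [0.4836, -0.0304, 0.0632]
orientation: [-2.392, -2.032, 0.004]
contact_force: [-1.1, 1.1, -0.4]
grip_width: 0.0002
gripper_force: 0.0
```

```bash
python3 -c "
from h import *
o=r.get_obs();print(o['tcp_pos'],tot(o['tcp_pos'][:2]));need(-5,-18.7,.0638);sdiscs();discs()
p=np.load('last_top.npz')['p'][155:325,240:425,::-1];cv2.imwrite('pics/t8.png',cv2.resize(p,None,fx=3.5,fy=3.5))"
```

```text
[ 0.48356196 -0.03039142  0.06317267] [ -7.64180435 -92.69449189]
(-5, -18.7) slide [ 2.42 -0.49  0.02]
sdisc [72 41 11 10 80] [ -4.8 -61.9]
```

View pics/t8.png

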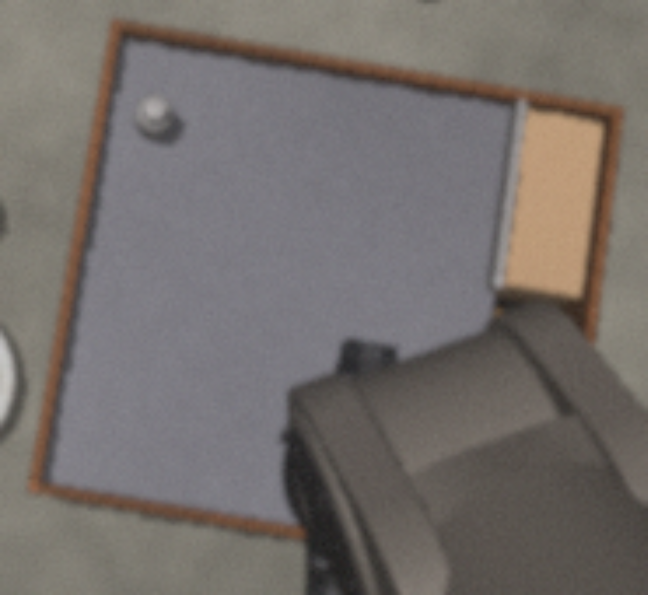

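The deck is clear apart from the post at (155,115), and a brass edge shows inside the slot at (499,313), so B dropped. The hand hides C. Next I'll push C to the gate line.

Request:
servo_tool --turn '[[0,0,0],[0,0,0],[0,0,0],[0,0,0],[0,0,0],[0,0,0],[0,0,0],[0,0,0]]' --slide '[[0.15,-0.11,0.02],[0.55,-0.18,0.02],[0.95,-0.25,0.02],[1.35,-0.31,0.02],[1.75,-0.38,0.02],[2.12,-0.44,0.02],[2.42,-0.49,0.02],[2.42,-0.49,0.02]]' --hand '[0,0,0,0,0,0,0,0]'

```text
clock: 13.58
tcp_pos: [0.5578, -0.0455, 0.066]
orientation: [2.395, 2.033, 0.001]
contact_force: [0.4, 0.6, -0.3]
grip_width: -0.0004
gripper_force: 0.0
```

```bash
python3 -c "
from h import *
o=r.get_obs();print(o['tcp_pos'],tot(o['tcp_pos'][:2]));need(-58,0,.0638);sdiscs()"
```

```text
[ 0.55781258 -0.045538    0.06596557] [ -4.75865035 -16.96959743]
(-58, 0) slide [ 0.85  1.66 -0.07]
sdisc [64 64 11 10 90] [-6.   4.4]
```

Request:
servo_tool --turn '[[0,0,0],[0,0,0],[0,0,0],[0,0,0],[0,0,0],[0,0,0],[0,0,0],[0,0,0]]' --slide '[[-0.4,0.06,0],[-0.4,0.5,1.2],[0.2,1.6,1.2],[0.85,1.66,1.2],[0.85,1.66,1.2],[0.85,1.66,0.8],[0.85,1.66,0.8],[0.85,1.66,0.8]]' --hand '[0,0,0,0,0,0,0,0]'

```text
clock: 14.62
tcp_pos: [0.5818, 0.0039, 0.0896]
orientation: [-2.395, -2.033, 0.001]
contact_force: [-0.7, -0.5, 0.5]
grip_width: 0.0001
gripper_force: 0.0
```

```bash
python3 -c "
from h import *
o=r.get_obs();print(o['tcp_pos'],tot(o['tcp_pos'][:2]));need(-58,0,.0638);sdiscs();sdiscs();discs()
p=np.load('last_scene.npz')['p'][140:260,150:310,::-1];cv2.imwrite('pics/s9.png',cv2.resize(p,None,fx=5,fy=5))"
```

```text
[0.58184356 0.00393812 0.08964644] [-57.48143957  -1.2953732 ]
(-58, 0) slide [ 0.05  0.01 -0.86]
sdisc [64 64 11 10 74] [-6.   4.4]
sdisc [64 64 11 10 76] [-6.   4.4]
```

View pics/s9.png

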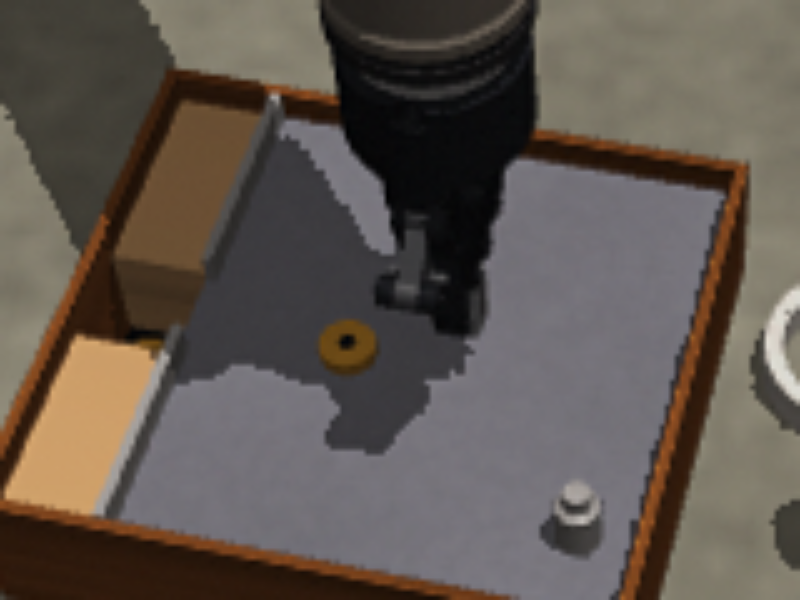

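C is at (347,342), about 5 mm to the +y side of the gate line. I'll nudge it back from the +y side.

Request:
servo_tool --turn '[[0,0,0],[0,0,0],[0,0,0],[0,0,0],[0,0,0],[0,0,0]]' --slide '[[0.9,-0.3,0.5],[1.24,-1.5,0.5],[1.24,-1.94,0.3],[1.24,-1.94,-0.6],[1.24,-1.94,-0.86],[1.24,-1.94,-0.86]]' --hand '[0,0,0,0,0,0]'

```text
clock: 15.52
tcp_pos: [0.619, -0.0531, 0.0637]
orientation: [-2.393, -2.034, 0.001]
contact_force: [0.1, 0.2, -0.1]
grip_width: -0.0003
gripper_force: 0.0
```

```bash
python3 -c "
from h import *
for i in range(3): o=r.get_obs();print(o['tcp_pos'],tot(o['tcp_pos'][:2]))
need(-6,19,.0638);sdiscs();need(-6,19,.0638)"
```

```text
[ 0.61896526 -0.05310648  0.06365994] [-7.22513597 44.60027703]
[ 0.61896526 -0.05310648  0.06365994] [-7.22513597 44.60027703]
[ 0.61896526 -0.05310648  0.06365994] [-7.22513597 44.60027703]
(-6, 19) slide [-0.85  0.1   0.  ]
sdisc [69 64  6 10 46] [-11.3   3.2]
(-6, 19) slide [-0.87  0.1  -0.02]
```

Request:
servo_tool --turn '[[0,0,0],[0,0,0],[0,0,0],[0,0,0],[0,0,0],[0,0,0],[0,0,0],[0,0,0]]' --slide '[[-0.35,0.05,0],[-0.65,0.09,0],[-0.86,0.12,0],[-0.86,0.12,0],[-0.5,0.08,0],[-0.4,0.6,1.2],[-1.0,1.45,1.2],[-1.26,1.49,1.2]]' --hand '[0,0,0,0,0,0,0,0]'

```text
clock: 16.58
tcp_pos: [0.5824, -0.0067, 0.1007]
orientation: [-2.391, -2.037, -0.003]
contact_force: [-0.1, -1.0, -0.4]
grip_width: -0.0001
gripper_force: 0.0
```

Request:
servo_tool --turn '[[0,0,0],[0,0,0],[0,0,0],[0,0,0]]' --slide '[[0,0,0],[0,0,-0.7],[0,0,-1.2],[0,0,-1.2]]' --hand '[0,0,0,0]'

```text
clock: 17.08
tcp_pos: [0.5812, -0.01, 0.0627]
orientation: [-2.394, -2.031, 0.004]
contact_force: [0.6, -0.0, 0.0]
grip_width: -0.0002
gripper_force: 0.0
```

```bash
python3 -c "
from h import *
o=r.get_obs();print(o['tcp_pos'],tot(o['tcp_pos'][:2]))
sdiscs();need(-45,0,.0638);need(20,0,.0638);need(59,0,.0638)"
```

```text
[ 0.58122661 -0.01001561  0.06266023] [-43.61284547   0.3627041 ]
sdisc [64 62 10 10 39] [-3.3 -0.6]
(-45, 0) slide [-0.03  0.04  0.01]
(20, 0) slide [-0.38 -2.1   0.01]
(59, 0) slide [-0.59 -3.38  0.01]
```

Request:
servo_tool --turn '[[0,0,0],[0,0,0],[0,0,0],[0,0,0],[0,0,0],[0,0,0],[0,0,0],[0,0,0]]' --slide '[[-0.05,-0.25,0],[-0.13,-0.75,0],[-0.21,-1.25,0],[-0.3,-1.75,0],[-0.4,-2.3,0],[-0.5,-2.85,0],[-0.59,-3.38,0.03],[-0.59,-3.38,0.03]]' --hand '[0,0,0,0,0,0,0,0]'

```text
clock: 18.12
tcp_pos: [0.5638, -0.1128, 0.065]
orientation: [2.397, 2.03, -0.001]
contact_force: [0.6, 0.0, -0.4]
grip_width: 0.0003
gripper_force: 0.0
```

Request:
servo_tool --turn '[[0,0,0],[0,0,0],[0,0,0],[0,0,0],[0,0,0],[0,0,0]]' --slide '[[0.06,0.35,0],[0.1,0.6,1.5],[0.1,1.5,3],[0.1,3.0,4],[0.1,4,4],[0.1,4,4]]' --hand '[0,0,0,0,0,0]'

```text
clock: 18.88
tcp_pos: [0.5672, 0.015, 0.1859]
orientation: [-2.386, -2.042, -0.004]
contact_force: [-0.1, 0.3, 0.2]
grip_width: 0.0001
gripper_force: 0.0
```

```bash
python3 -c "
from h import *
o=r.get_obs();print(o['clock'],o['tcp_pos'],tot(o['tcp_pos'][:2]));sdiscs()
p=np.load('last_scene.npz')['p'][140:260,150:310,::-1];cv2.imwrite('pics/s10.png',cv2.resize(p,None,fx=5,fy=5))"
```

```text
18.875 [0.56720798 0.0149539  0.18592317] [-65.97330264 -17.52607458]
sdisc [27 64  7  6 25] [78.7 17.8]
```

View pics/s10.png

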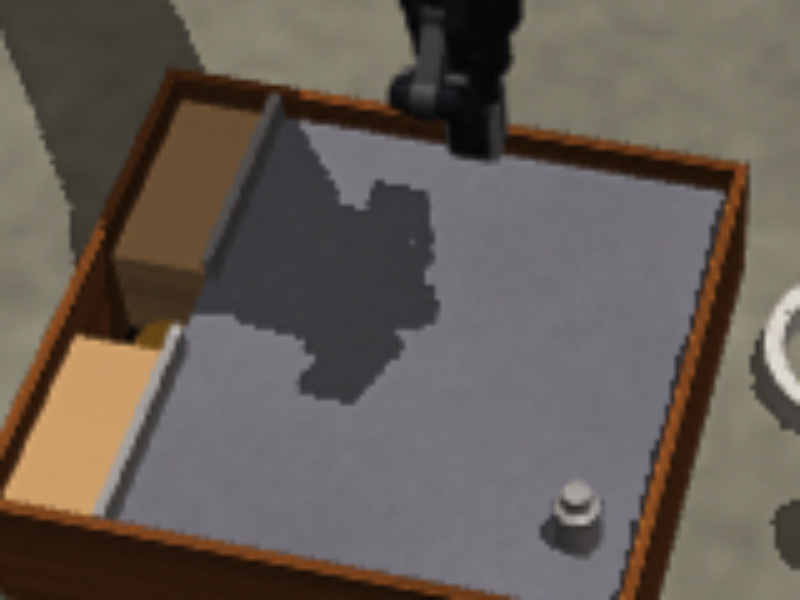

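The deck is clear except for the unmoved post at (575,510). Brass shows in the slot at (158,333), so I'll check from depth that it sits below the deck.

```bash
python3 -c "
from h import *
f=np.load('last_scene.npz');d=f['d'];c=r.get_calibration('scene');F=210/np.tan(np.radians(c['fovy'])/2)
for u,v in[(178,205),(180,206),(181,207),(182,206),(179,207)]:
  z=d[v,u];X=np.array(c['R']).T@(np.array([(u-c['cx'])/F*z,(v-c['cy'])/F*z,z])-c['t']);print(f['p'][v,u],tot(X[:2]).round(1),X[2].round(4))
"
```

```text
[55 41 26] [107.  -22.7] 0.0096
[103  70  22] [92.7 -6.3] 0.0309
[100  68  18] [90.  -4.7] 0.0299
[100  68  21] [87.3 -5.5] 0.0335
[101  69  20] [94.7 -4.3] 0.0292
```

```bash
python3 -c "
from h import *
print(r.hand_in())"
```

```text
the job is handed in; nothing more can be done
None
```

I swept all three brass discs through the gate one after another, each dropping into the slot before the next, and handed the job in at about 19 s; the steel post and, as far as the pictures show, the things around the tray stayed where they were.

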